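Sand the copper electrode strip with one steady stroke

ROBOT

A 6-joint arm with a two-finger parallel gripper is mounted at the origin on the work surface. World frame = base frame: x ahead of the robot, y to its left, z up, the work surface at z = 0. Lengths are in m, angles in rad, forces in N, time in s.
With the tool pointing down it reaches from about 0.35 to 0.975 m from the base axis. Payload 4.9 kg.
Tool frame: the origin (TCP) lies midway between the tips of the shut fingers; the grasp point (between the pads) lies ctrl.grip_point_offset behind it (ctrl.grip_point_offset is the distance from the TCP to the grasp point, in m); x points along the fingers, y is the direction in which the jaws open and shut, and the axes are right-handed (so a half turn about x gives the same grasp; the last joint's range is limited). The gripper opens to 85 mm and grips with 20 to 120 N. Pads are 22 mm wide; open, the fingers measure 114 mm over their backs; the gripper's body (76 mm by 85 mm) begins 54 mm behind the grasp point. The pads swing forward as they close: fully open they stand 13 mm farther back than shut.
Start: joints at [-0.119, 0.053, 1.613, -0, 1.476, -0.119], TCP at [0.625, 0, 0.231] pointing down, gripper open.
Joint ranges: [-3.01, 3.01], [-1.01, 2.22], [0.06, 2.58], [-1.02, 4.17], [0.09, 2.62], [-3.14, 3.14]. Speed limits (rad/s): [2.57, 2.57, 3.14, 3.14, 3.14, 3.14].

INTERFACE

Orientations are given as a rotation vector (axis times angle).
In Python, from station import ctrl gives the robot as it stands. The module is installed in compiled form; this text tells all that it offers.
- The arm moves only by the tool drive_tool, never from a script. Its argument "commands" is text: rows parted by semicolons, each of 5 numbers parted by spaces: the closure, from -1 (fully open) to 1 (shut), so that 0 is half open, then the shift along the tool's x, y, z in units of 40 mm (1.0 is 40 mm), then the turn about the tool's x in units of 5 degrees (1.0 is 5 degrees). A call has 1 to 8 rows; each row is the pose to reach, as a shift and turn from the pose commanded when the call began, along the tool's axes at that moment; what a row does not reach only later rows make up. A row lasts 1/12 s, in which the tool goes at most 41.7 mm and 7.16 degrees, less where a joint would pass 70% of its speed; a pose out of reach is approached as far as the arm can. A call with a gripper value outside its range is refused whole. The fingers move at their own pace and stop on an object; "newtons" is the grip in N (left out, the last holds). Time passes only in rows, so rows that repeat a pose let the fingers close. It gives the time, the measured TCP pose, the force and the opening at its end, in the units of the state.
- ctrl.get_obs(): the state, without advancing time (a new reading comes with each control period).
- ctrl.get_image(name): name is "scene" or "side" or "wrist"; returns (picture, depth): 420x560x3 uint8, blue, green, red; 420x560 float32, m along the optical axis (not along the pixel's ray), 0 where there is no reading.
- ctrl.camera_info(name): a dict with "K" (3x3 intrinsics, pixels), "T" (4x4, takes a point from camera to world coordinates). Camera axes: x right, y down, z forward; pixel columns grow to the right and rows downward; lengths in m; the calibration is good to about 2 mm. The wrist camera is an equidistant fisheye: a pixel r from the principal point sees the ray r / f radians off the axis. A picture is of the moment at which its call begins: read the wrist's pose just before it. camera_info takes no time and is no camera call; for the wrist camera it gives the pose at the moment of the call.
- ctrl.finish_job(): hands the job in, once; it reports no verdict.
The state is a dict: "t": time; "q": joint angles; "dq": joint speeds; "effort": joint torques, N m; "tool_pos": TCP position; "tool_rot": TCP orientation; "contact_force": force on the tool from outside, world axes, zero at the start; "wrist_torque": the same for the moment, N m; "opening": finger opening in m.
Only numpy, scipy, OpenCV 4.12 (cv2) and the standard library are available. Lean on these libraries where they do the work, as an engineer would, in place of code of your own. Each camera call takes 0.05 s, during which the arm holds its last target.

TASK

Take the sanding block by its wooden rib, set it square and centred on the copper strip right beside the clamp bar, and draw it along to the strip's free end without lifting it on the way, pressing lightly and steadily so that the sprung bed stays about half-way down all along the stroke. Then lift it off, set it down flat in the empty grey tray and let go. Leave the other things on the bench where they are.

Things in the scene. Friction and masses are not known exactly. Their poses are not given: they have to be found in the camera images.
- block: Loose sanding block, about 160 g: a pale wooden base 60 (x) x 40 (y) x 20 mm with a dark abrasive underside, and on top of it, along x and centred, a darker wooden rib to hold: 50 (x) x 24 (y) mm, from 20 to 62 mm above the underside. The same seen from either end. Origin: centre of the underside; z up.
- stand: Fixed sanding stand: grey base plate 250 (x) x 90 (y) x 12 mm, carrying a sprung bed (236 x 60 mm, aluminium) with the copper strip on it. Origin: centre of the base plate's underside; x runs along the strip from the clamp bar to the free end. The strip slopes: it falls by 0.09 rad towards the free end, and its surface is 60 mm above the bench at the middle when the bed is up.
- bed (a joint): How far the sprung bed is pushed down, square to the strip, in m: 0 fully up (at rest), 0.012 right down on its stop; it stays parallel. The springs take about 1 N to start, then 1 N more per mm: about 7 N at half-way (0.006), 13 N at the stop. It comes up again by itself when released.
- strip_mid (a point): Centre of the copper strip's top surface; moves with the bed. x along the strip towards the free end (down the slope), y across, z square to the surface. The strip is 220 (x) x 44 (y) mm, flat and bare from the clamp bar at x = -97 mm to the free end at x = +110 mm. The steel clamp bar lies across the strip from x = -110 to -97 mm, 8 mm high, with two screw heads up to 16 mm high.
- strip_start (a point): Point on the strip's surface, 58 mm from its centre towards the clamp bar: with the block's centre here its end is 9 mm from the clamp bar. Same axes as strip_mid; moves with the bed.
- strip_end (a point): Point on the strip's surface, 78 mm from its centre towards the free end: with the block's centre here its end is 2 mm from the strip's free end. Same axes; moves with the bed.
- tray: Fixed, empty, low grey plastic tray, outside 130 (x) x 100 (y) x 16 mm high, walls and floor 4 mm thick. Origin: centre of its underside.
- tray_in (a point): Centre of the tray's inner floor, where the block is to be set down.
- crucible: Bystander: white porcelain crucible, 64 mm across, 50 mm high, origin under its centre.
- small_jar: Bystander: small white jar with black cap, 48 mm across, 55 mm high, origin under its centre.
- cork_block: Bystander: plain cork block without a rib, 60 x 40 x 25 mm, origin under its centre. Not the sanding block.
- eraser: Bystander: white eraser, 45 x 22 x 13 mm, origin under its centre.
Mind the look-alikes: they are no part of the job. Leave any blue look-alike of the block alone. Of the things shaped like the tray, the grey one is meant.

How it is judged:
By the outcome, as a careful person would: the job done as asked, in the order asked, and still so for the second after the job is handed in, with the robot touching nothing.
It also fails if it takes over 61 s, if anything falls off the work surface, if the arm or the gripper's body presses on something with over 40 N, if the wrist force passes 120 N, or if a joint passes its speed limit or range.

## Working session

There is one attempt and no reset: what is moved stays moved. The work goes in short steps, Python scripts to look and compute and a tool call to move; the robot and the scene stay as the last step left them, time stands still between calls to the robot, and variables do not carry over. Pictures are saved under pics/ and viewed, and the job is handed in when it is done.

Besides the shell and the picture viewer there is one more tool, called after ">>>" as a command line: name --argument value ..., lists and objects as JSON in quotes. drive_tool: Moves the arm, as the interface text tells. Its arguments: {"type":"object","properties":{"commands":{"type":"string"},"newtons":{"type":"number"}},"required":["commands"]}

```bash
mkdir -p pics; ls; python3 - <<'E'
from station import ctrl
import cv2,numpy as np
o=ctrl.get_obs()
for k,v in o.items(): print(k,np.round(v,4))
print(ctrl.grip_point_offset)
for n in ["scene","side","wrist"]:
    c=ctrl.camera_info(n);print(n,np.round(c["K"],2).tolist(),np.round(c["T"],4).tolist())
    im,d=ctrl.get_image(n);cv2.imwrite(f"pics/a_{n}.png",im);np.savez(f"pics/a_{n}.npz",im=im,d=d,K=c["K"],T=c["T"])
E
```

```text
pics
t 0.0
q [-0.119   0.0534  1.6143 -0.      1.476  -0.119 ]
dq [ 0.     -0.0007  0.0007 -0.     -0.0035 -0.0008]
effort [ 3.00000e-04 -3.93670e+01 -3.70176e+01 -2.00000e-04  6.90000e-03
 -0.00000e+00]
tool_pos [6.244e-01 1.000e-04 2.300e-01]
tool_rot [ 1.2084  1.2109 -1.2106]
contact_force [0.8586 0.47   0.2063]
wrist_torque [-0.0085 -0.027   0.0181]
opening 0.0853
0.0187
scene [[393.72, 0.0, 277.57], [0.0, 393.72, 219.02], [0.0, 0.0, 1.0]] [[0.2908, 0.7554, -0.5872, 1.1331], [0.9568, -0.2281, 0.1803, -0.1873], [0.0023, -0.6143, -0.7891, 0.8835], [0.0, 0.0, 0.0, 1.0]]
side [[446.26, 0.0, 281.18], [0.0, 446.26, 205.32], [0.0, 0.0, 1.0]] [[-0.9127, -0.255, 0.3192, 0.2046], [-0.4085, 0.5802, -0.7046, 0.6654], [-0.0056, -0.7735, -0.6338, 0.6975], [0.0, 0.0, 0.0, 1.0]]
wrist [[325.19, 0.0, 277.13], [0.0, 325.19, 207.33], [0.0, 0.0, 1.0]] [[1.0, 0.0015, -0.0028, 0.625], [0.0007, -0.9636, -0.2674, 0.0677], [-0.0031, 0.2674, -0.9636, 0.3732], [0.0, 0.0, 0.0, 1.0]]
```

View pics/a_scene.png

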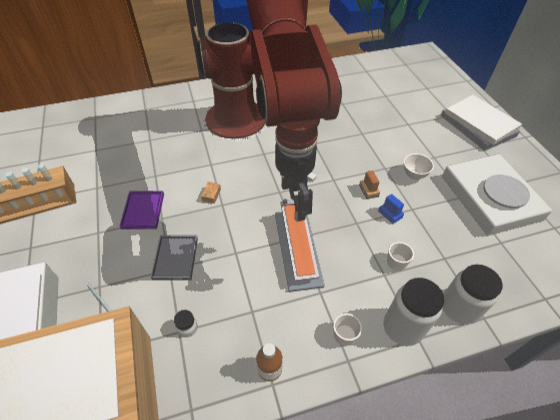

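View pics/a_side.png

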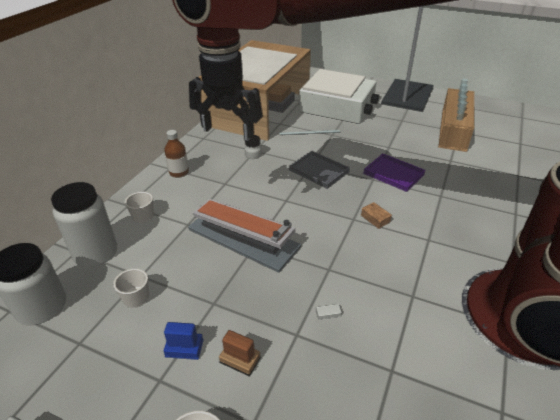

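View pics/a_wrist.png

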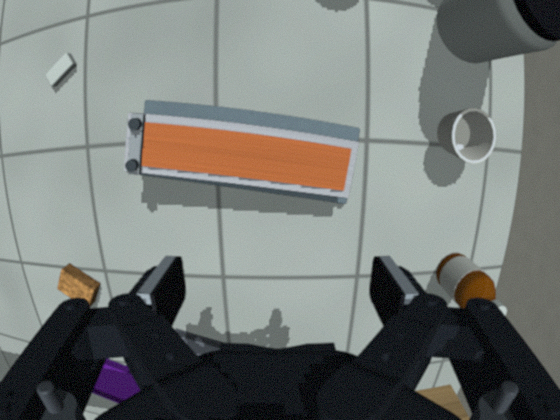

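```bash
cat > h.py <<'E'
import numpy as np,cv2
def load(n,p="a"):
    z=np.load(f"pics/{p}_{n}.npz");return z["im"],z["d"],z["K"],z["T"]
def rays(uv,K,T):
    uv=np.atleast_2d(uv).astype(float)
    r=np.c_[(uv[:,0]-K[0,2])/K[0,0],(uv[:,1]-K[1,2])/K[1,1],np.ones(len(uv))]
    return r@T[:3,:3].T
def onz(uv,z,K,T):
    r=rays(uv,K,T);o=T[:3,3];return o+r*((z-o[2])/r[:,2])[:,None]
def cloud(d,K,T):
    v,u=np.indices(d.shape);p=np.c_[u.ravel(),v.ravel()]
    r=rays(p,K,T)*d.reshape(-1,1)+T[:3,3];return r.reshape(d.shape+(3,))
E
python3 - <<'E'
from h import *
for n in ["scene","side"]:
    im,d,K,T=load(n);P=cloud(d,K,T);hsv=cv2.cvtColor(im,cv2.COLOR_BGR2HSV)
    print(n)
    ws=(P[...,0]>.2)&(P[...,0]<1)&(abs(P[...,1])<.6)&(P[...,2]<.12)&(d>0)
    print(np.median(P[ws][:,2]))
    for nm,lo,hi in [("orange",(3,110,60),(22,255,255)),("blue",(105,150,60),(130,255,255)),("purple",(131,100,30),(160,255,255)),("dark",(0,0,0),(179,90,75))]:
        m=(cv2.inRange(hsv,lo,hi)>0)&ws
        k,l,s,c=cv2.connectedComponentsWithStats(m.astype(np.uint8))
        for i in range(1,k):
            if s[i,4]<60: continue
            q=P[l==i]
            print(nm,s[i].tolist(),"mean",q.mean(0).round(3),"min",q.min(0).round(3),"max",q.max(0).round(3))
E
```

```text
scene
-0.0009665168718805406
orange [367, 171, 12, 13, 88] mean [0.453 0.308 0.06 ] min [0.426 0.298 0.056] max [0.476 0.321 0.063]
orange [39, 173, 37, 36, 674] mean [ 0.232 -0.563  0.048] min [ 0.2   -0.6    0.001] max [ 0.257 -0.532  0.082]
orange [201, 183, 19, 18, 204] mean [ 0.334 -0.148  0.023] min [ 0.302 -0.178  0.008] max [ 0.368 -0.12   0.029]
orange [285, 205, 30, 71, 1063] mean [0.607 0.032 0.057] min [ 0.489 -0.     0.046] max [0.697 0.063 0.072]
orange [257, 348, 25, 24, 317] mean [ 0.882 -0.123  0.086] min [ 0.857 -0.148  0.067] max [ 0.896 -0.099  0.102]
blue [387, 195, 17, 13, 93] mean [0.554 0.329 0.06 ] min [0.53  0.314 0.057] max [0.576 0.345 0.065]
purple [120, 191, 44, 38, 1320] mean [ 0.333 -0.351  0.005] min [ 0.261 -0.412 -0.003] max [ 0.413 -0.285  0.018]
dark [152, 237, 33, 39, 90] mean [ 0.497 -0.313  0.01 ] min [ 0.452 -0.343  0.002] max [ 0.563 -0.249  0.017]
dark [174, 311, 20, 19, 291] mean [ 0.727 -0.28   0.053] min [ 0.704 -0.301  0.042] max [ 0.746 -0.261  0.057]
side
0.0001838847554824774
orange [442, 114, 21, 35, 322] mean [ 0.222 -0.549  0.058] 
[... 960 characters left out ...]
ean [ 0.527 -0.291  0.007] min [ 0.425 -0.448 -0.003] max [ 0.602 -0.218  0.02 ]
dark [100, 208, 17, 46, 244] mean [0.821 0.185 0.065] min [0.816 0.17  0.004] max [0.829 0.199 0.12 ]
dark [202, 220, 99, 51, 787] mean [0.547 0.05  0.022] min [0.456 0.002 0.003] max [0.695 0.095 0.06 ]
dark [0, 253, 47, 29, 124] mean [0.828 0.364 0.116] min [0.817 0.313 0.104] max [0.854 0.399 0.12 ]
dark [44, 260, 23, 53, 560] mean [0.816 0.341 0.051] min [ 0.809  0.29  -0.001] max [0.883 0.366 0.103]
dark [220, 354, 41, 22, 89] mean [0.43  0.313 0.005] min [ 0.418  0.286 -0.002] max [0.477 0.326 0.016]
dark [214, 407, 30, 13, 116] mean [ 0.42   0.394 -0.001] min [ 0.397  0.39  -0.003] max [0.446 0.398 0.002]
```

```bash
python3 - <<'E'
from h import *
def rect(p,nm):
    r=cv2.minAreaRect((p[:,:2]*1000).astype(np.float32));print(nm,len(p),"c",np.round(r[0],1),"size",np.round(r[1],1),"ang",round(r[2],1))
tiles=[]
for n in ["scene","side"]:
    im,d,K,T=load(n);P=cloud(d,K,T)
    box=lambda x0,x1,y0,y1,z0,z1:(P[...,0]>x0)&(P[...,0]<x1)&(P[...,1]>y0)&(P[...,1]<y1)&(P[...,2]>z0)&(P[...,2]<z1)&(d>0)
    m=box(.38,.51,.26,.36,.052,.07);rect(P[m],n+" rib top");print(np.median(P[m][:,2]))
    m=box(.38,.51,.26,.36,.008,.024);rect(P[m],n+" base")
    hsv=cv2.cvtColor(im,cv2.COLOR_BGR2HSV)
    o=(cv2.inRange(hsv,(3,110,60),(22,255,255))>0)&box(.4,.75,-.1,.15,.03,.09)
    p=P[o];A=np.c_[p[:,:2],np.ones(len(p))];c=np.linalg.lstsq(A,p[:,2],rcond=None)[0];print("strip plane",c,np.arctan(np.hypot(*c[:2])),np.degrees(np.arctan2(-c[1],-c[0])))
    rect(p,n+" strip")
    m=box(.42,.6,-.38,-.2,.009,.03);rect(P[m],n+" tray walls")
    m=box(.4,.8,-.1,.15,.0065,.02);rect(P[m],n+" plate")
    for (u,v,w,h) in ([(350,155,70,70),(260,190,80,110),(140,225,70,60)] if n=="scene" else [(150,310,120,70),(180,190,130,85),(280,140,80,55)]):
        t=im[v:v+h,u:u+w];tiles.append(cv2.resize(t,(260,260*h//w if h<=w else 260)))
H=max(t.shape[0] for t in tiles)
tiles=[cv2.copyMakeBorder(t,0,H-t.shape[0],0,0,cv2.BORDER_CONSTANT) for t in tiles]
cv2.imwrite("pics/tiles.png",np.vstack([np.hstack(tiles[:3]),np.hstack(tiles[3:])]))
E
```

```text
scene rib top 122 c [450.8 307.3] size [23.8 52.3] ang 86.0
0.05945179532925132
scene base 134 c [452.1 305.8] size [63.4 39.5] ang 2.1
strip plane [-0.08778669  0.01071659  0.10987645] 0.08820888995022122 -6.959962232222803
scene strip 1063 c [593.1  35.6] size [ 43.3 207.8] ang 81.5
scene tray walls 310 c [ 524.1 -282. ] size [100.8 131.2] ang 73.0
scene plate 972 c [588.4  36. ] size [ 90.3 251.9] ang 81.5
side rib top 439 c [448.1 305.3] size [24.4 49.7] ang 87.7
0.06085491359469597
side base 415 c [448.  305.4] size [40.2 60.4] ang 88.6
strip plane [-0.08822279  0.01986621  0.11096624] 0.0901865798295511 -12.690321669837136
side strip 1076 c [596.   31.3] size [ 45.2 197.2] ang 81.2
side tray walls 367 c [ 521.3 -284.7] size [104.9 134.2] ang 74.0
side plate 1474 c [586.2  37.9] size [ 92.3 253.1] ang 84.3
```

View pics/tiles.png

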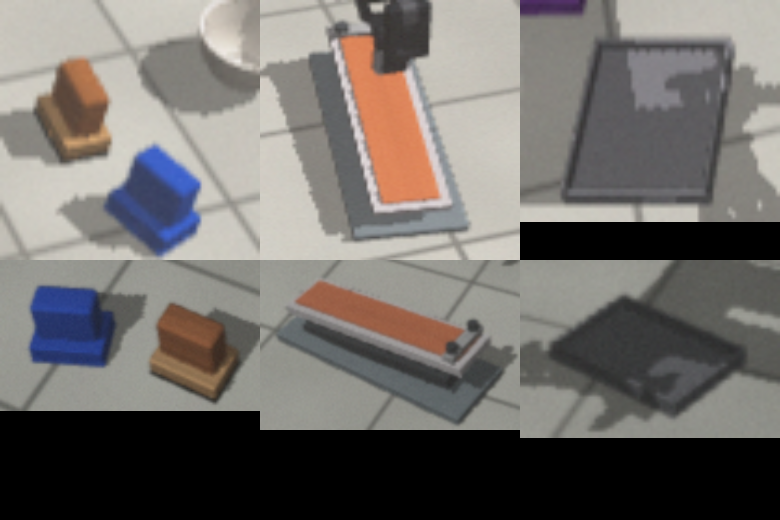

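>>> drive_tool --commands "-0.3 0.3 -1 -1.7 -1.4;-0.3 0.3 -1.5 -2.6 -2.8;-0.3 0.3 -2 -3.5 -4.2;-0.3 0.3 -2.5 -4.4 -5.6;-0.3 0.3 -3 -5.2 -7;-0.3 0.3 -3.5 -6.1 -8.4;-0.3 0.3 -4 -7 -9.8;-0.3 0.3 -4.4 -7.65 -11.2"

```text
t: 0.82
tool_pos: [0.4578, 0.2899, 0.2191]
tool_rot: [0.46, 1.521, -0.46]
contact_force: [0.4, -0.1, -0.7]
opening: 0.0553
```

>>> drive_tool --commands "-0.3 0 0 0 -1.4;-0.3 0 0 0 -2.8;-0.3 0 0 0 -4.2;-0.3 0 0 0 -5.6;-0.3 0 0 0 -6.4;-0.3 0 0 0 -6.4;-0.3 0 0 0 -6.4"

```text
t: 1.4
tool_pos: [0.4591, 0.2884, 0.219]
tool_rot: [0.029, 1.571, -0.029]
contact_force: [1.2, -0.4, -0.3]
opening: 0.0559
```

```bash
cat > snap.py <<'E'
import sys
from station import ctrl
from h import *
from scipy.spatial.transform import Rotation as Ro
p=sys.argv[1]
o=ctrl.get_obs();R=Ro.from_rotvec(o["tool_rot"]).as_matrix()
print("t",o["t"],"pos",np.round(o["tool_pos"],4),"q",np.round(o["q"],2),"open",o["opening"],"F",np.round(o["contact_force"],2));print("R",np.round(R,3).tolist(),"psi",np.degrees(np.arctan2(R[1,1],R[0,1])))
for n in sys.argv[2:]:
    c=ctrl.camera_info(n);im,d=ctrl.get_image(n);cv2.imwrite(f"pics/{p}_{n}.png",im);np.savez(f"pics/{p}_{n}.npz",im=im,d=d,K=c["K"],T=c["T"])
E
python3 snap.py b wrist
```

```text
t 1.4 pos [0.4591 0.2884 0.219 ] q [ 0.42 -0.14  1.82  0.    1.46 -1.11] open 0.05585333200100523 F [ 1.16 -0.4  -0.31]
R [[-0.0, 0.037, 0.999], [-0.0, 0.999, -0.037], [-1.0, -0.0, -0.0]] psi 87.89090823598104
```

View pics/b_wrist.png

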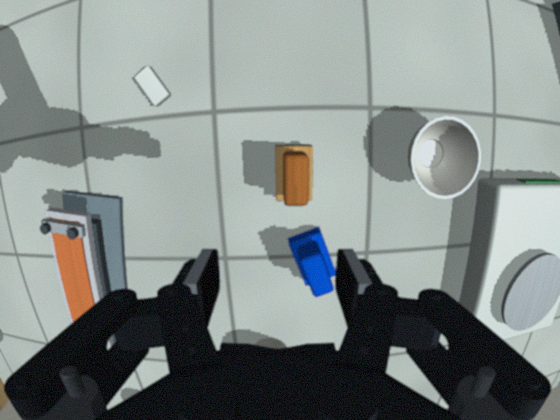

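```bash
cat >> h.py <<'E'
def fray(uv,K,T):
    uv=np.atleast_2d(uv).astype(float);x=(uv[:,0]-K[0,2])/K[0,0];y=(uv[:,1]-K[1,2])/K[1,1];t=np.hypot(x,y)
    s=np.sin(t)/np.maximum(t,1e-9);return np.c_[x*s,y*s,np.cos(t)]@T[:3,:3].T
def fonz(uv,z,K,T):
    r=fray(uv,K,T);o=T[:3,3];return o+r*((z-o[2])/r[:,2])[:,None]
def prect(p,nm):
    r=cv2.minAreaRect((p[:,:2]*1000).astype(np.float32));print(nm,"c",np.round(r[0],1),"size",np.round(r[1],1),"ang",round(r[2],1))
def fcloud(d,K,T):
    v,u=np.indices(d.shape);uv=np.c_[u.ravel(),v.ravel()]
    x=(uv[:,0]-K[0,2])/K[0,0];y=(uv[:,1]-K[1,2])/K[1,1];t=np.hypot(x,y);s=np.tan(np.minimum(t,1.4))/np.maximum(t,1e-9)
    r=np.c_[x*s,y*s,np.ones(len(t))]@T[:3,:3].T*d.reshape(-1,1)+T[:3,3];return r.reshape(d.shape+(3,))
E
python3 - <<'E'
from h import *
im,d,K,T=load("wrist","b");P=fcloud(d,K,T);print(P[60,400],T[:3,3])
hsv=cv2.cvtColor(im,cv2.COLOR_BGR2HSV)
m=cv2.inRange(hsv,(3,90,40),(25,255,255));m[:, :230]=0;m[:,350:]=0;m[:130]=0;m[225:]=0
ys,xs=np.nonzero(m);q=P[m>0]
for lo,hi,n in [(.055,.07,"rib"),(.014,.026,"base")]:
    s=(q[:,2]>lo)&(q[:,2]<hi);prect(q[s],n);print(np.median(q[s],0))
    z=.062 if n=="rib" else .02
    uv=np.c_[xs,ys][s];prect(fonz(uv,z,K,T),n+" ray")
q=P[(P[...,2]>.02)&(P[...,2]<.06)&(P[...,0]>.3)&(P[...,0]<.5)&(P[...,1]>.36)&(P[...,1]<.5)];print("crucible",q.min(0),q.max(0))
E
```

```text
[0.32157151 0.4339508  0.00102817] [0.39189498 0.29098045 0.36207176]
rib c [448.2 306.6] size [23.1 48. ] ang 88.6
[0.44743902 0.30619992 0.06210114]
rib ray c [447.9 306.6] size [22.9 47.9] ang 88.2
base c [448.6 306.1] size [38.  57.6] ang 88.8
[0.44083595 0.29430238 0.02026039]
base ray c [448.7 306.3] size [38.  57.6] ang 88.3
crucible [0.3856951  0.42473449 0.02000867] [0.47422756 0.49999845 0.05239558]
```

>>> drive_tool --commands "-0.3 0.5 0.2 -0.15 0;-0.3 1.2 0.44 -0.28 0;-0.3 2 0.44 -0.28 0;-0.3 2.8 0.44 -0.28 0;-0.3 3 0.44 -0.28 0;-0.3 3 0.44 -0.28 0;-0.3 3 0.44 -0.28 0" --newtons 25

```text
t: 2.03
tool_pos: [0.4491, 0.3066, 0.1001]
tool_rot: [0.028, 1.57, -0.028]
contact_force: [0.6, 0.7, 0.2]
opening: 0.0554
```

>>> drive_tool --commands "-0.3 0.6 0 0 0;-0.3 1.2 0 0 0;-0.3 1.7 0 0 0;-0.3 1.87 0 0 0;-0.3 1.87 0 0 0;-0.3 1.87 0 0 0"

```text
t: 2.53
tool_pos: [0.4502, 0.3072, 0.0266]
tool_rot: [0.029, 1.568, -0.026]
contact_force: [1.5, 0.1, 0.8]
opening: 0.0555
```

>>> drive_tool --commands "0.3 0 0 0 0;1 0 0 0 0;1 0 0 0 0;1 0 0 0 0;1 0 0 0 0;1 0 0 0 0" --newtons 30

```text
t: 3.03
tool_pos: [0.4501, 0.3072, 0.0265]
tool_rot: [0.028, 1.568, -0.026]
contact_force: [-0.6, -0.4, 6.7]
opening: 0.0237
```

```bash
python3 snap.py c wrist side
```

```text
t 3.0333 pos [0.4501 0.3072 0.0265] q [ 0.46  0.08  1.95 -0.    1.11 -1.07] open 0.02365704353905411 F [-0.59 -0.37  6.73]
R [[0.003, 0.035, 0.999], [0.001, 0.999, -0.035], [-1.0, 0.001, 0.003]] psi 88.00168322855811
```

View pics/c_side.png

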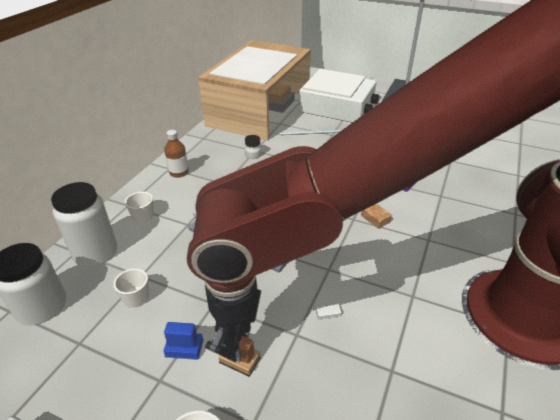

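```bash
python3 - <<'E'
from h import *
im,d,K,T=load("wrist","a");P=fcloud(d,K,T);hsv=cv2.cvtColor(im,cv2.COLOR_BGR2HSV)
m=cv2.inRange(hsv,(3,120,60),(22,255,255));m[:100]=0;m[210:]=0;m[:,:130]=0;m[:,370:]=0
q=P[m>0];A=np.c_[q[:,:2],np.ones(len(q))];c=np.linalg.lstsq(A,q[:,2],rcond=None)[0];print(c,np.hypot(*c[:2]),np.degrees(np.arctan2(-c[1],-c[0])))
ys,xs=np.nonzero(m);r=fray(np.c_[xs,ys],K,T);o=T[:3,3]
# plane ray intersection
t=(c[2]+c[0]*o[0]+c[1]*o[1]-o[2])/(r[:,2]-c[0]*r[:,0]-c[1]*r[:,1]);p=o+r*t[:,None];prect(p,"strip ray");prect(q,"strip depth")
u=np.array([np.cos(np.radians(-8.5)),np.sin(np.radians(-8.5))])
bx=np.array(cv2.minAreaRect((p[:,:2]*1000).astype(np.float32))[0]);mid=bx-6.5*u
print("mid",mid,"z",c@[mid[0]/1e3,mid[1]/1e3,1])
m2=(P[...,2]>.009)&(P[...,2]<.016)&(P[...,0]>.4)&(P[...,0]<.75)&(P[...,1]>-.05)&(P[...,1]<.15);prect(P[m2],"plate")
# tray in b? 
E
```

```text
[-0.0471393   0.25290726  0.08046769] 0.25726289193029406 -79.44181398228388
strip ray c [592.1  32.9] size [ 44.4 208.6] ang 81.7
strip depth c [594.   41.6] size [ 60.7 206.2] ang 81.6
mid [585.68138224  33.90305243] z 0.06143341201596224
plate c [587.3  34.2] size [ 90.8 250.2] ang 81.7
```

```bash
python3 - <<'E'
from h import *
u=np.array([np.cos(np.radians(-8.4)),np.sin(np.radians(-8.4))])
def fit(name,pre,rayf,roi):
    im,d,K,T=load(name,pre);hsv=cv2.cvtColor(im,cv2.COLOR_BGR2HSV)
    m=cv2.inRange(hsv,(3,120,60),(22,255,255));k=np.zeros_like(m);k[roi[1]:roi[3],roi[0]:roi[2]]=1;m*=k
    ys,xs=np.nonzero(m);r=rayf(np.c_[xs,ys],K,T);o=T[:3,3];mid=np.array([.588,.036]);s=-.0902*u
    for _ in range(3):
        c0=.060-s@mid
        t=(c0+s@o[:2]-o[2])/(r[:,2]-r[:,:2]@s);p=o+r*t[:,None]
        R=cv2.minAreaRect((p[:,:2]*1000).astype(np.float32));mid=(np.array(R[0])-6.5*u)/1e3
    prect(p,name);print("mid",mid)
fit("wrist","a",fray,(130,100,370,210))
fit("scene","a",rays,(275,200,330,285))
fit("side","a",rays,(190,195,300,245))
im,d,K,T=load("wrist","a");hsv=cv2.cvtColor(im,cv2.COLOR_BGR2HSV)
E
```

```text
wrist c [592.6  33.1] size [ 43.3 206.7] ang 81.6
mid [0.58612173 0.03401196]
scene c [592.7  35.4] size [ 42.7 206.4] ang 81.4
mid [0.58631021 0.03631821]
side c [596.   31.8] size [ 42.1 196.4] ang 81.5
mid [0.58957266 0.03273064]
```

>>> drive_tool --commands "1 -0.8 0 0 0;1 -1.6 0 0 0;1 -2.4 0 0 0;1 -3 -0.6 0.2 0;1 -3.3 -1.2 0.4 0.2;1 -3.3 -1.9 0.65 0.5;1 -3.3 -2.7 0.95 0.9;1 -3.3 -3.4 1.2 1.3"

```text
t: 3.8
tool_pos: [0.492, 0.1674, 0.1568]
tool_rot: [0.117, 1.567, -0.118]
contact_force: [0.0, 0.1, -1.9]
opening: 0.0235
```

>>> drive_tool --commands "1 0 -0.8 0.4 0;1 0 -1.6 0.8 0;1 0 -2.3 1.1 0;1 0 -2.92 1.42 0;1 0 -2.92 1.42 0;1 0 -2.92 1.42 0"

```text
t: 4.3
tool_pos: [0.5307, 0.0439, 0.1561]
tool_rot: [0.119, 1.568, -0.118]
contact_force: [0.1, -0.7, -1.6]
opening: 0.0236
```

```bash
python3 snap.py d wrist side scene
```

```text
t 4.3 pos [0.5307 0.0439 0.1561] q [-0.06 -0.11  1.9   0.    1.35 -1.48] open 0.023553787205930987 F [ 0.08 -0.67 -1.57]
R [[-0.001, 0.151, 0.989], [0.0, 0.989, -0.151], [-1.0, 0.0, -0.001]] psi 81.33897418163856
```

View pics/d_side.png

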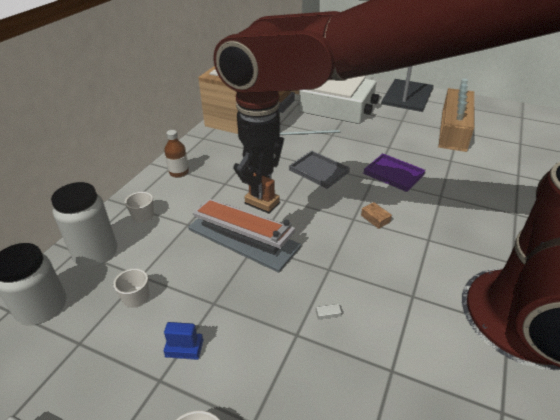

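View pics/d_wrist.png

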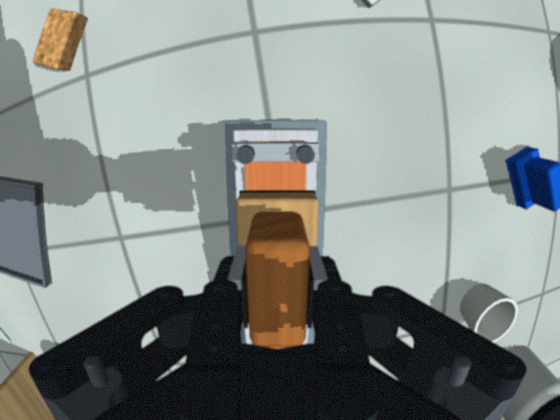

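View pics/d_scene.png

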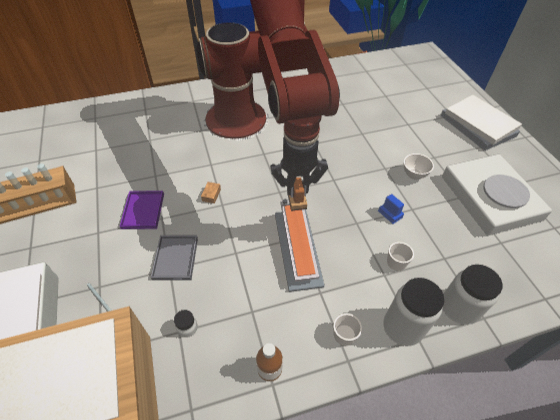

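```bash
python3 - <<'E'
from h import *
im,d,K,T=load("wrist","d");tcp=np.array([.5307,.0439,.1561])
a=np.radians(-8.5);u=np.array([np.cos(a),np.sin(a)]);v=np.array([-u[1],u[0]])
def tf(p): e=(p[:,:2]-tcp[:2])*1e3;return np.c_[e@u,e@v].round(1)
hsv=cv2.cvtColor(im,cv2.COLOR_BGR2HSV)
for r in (166,172,178,184): 
    c=np.nonzero((hsv[r,:,1]>150)&(hsv[r,:,0]<14))[0];c=c[(c>230)&(c<330)];print("strip row",r,c.min(),c.max(),tf(fonz([[c.min()-.5,r],[c.max()+.5,r]],.068,K,T)).tolist())
for r in (200,206,212):
    c=np.nonzero((hsv[r,:,1]>80)&(hsv[r,:,0]<28))[0];c=c[(c>220)&(c<335)];print("base row",r,c.min(),c.max(),tf(fonz([[c.min()-.5,r],[c.max()+.5,r]],.1561-.0065,K,T)).tolist())
for col in (255,276,295):
    print(col,[(r,im[r,col].tolist()) for r in range(150,215,2)])
cv2.imwrite("pics/dz.png",cv2.resize(im[110:270,210:350],None,fx=4,fy=4,interpolation=0)[:600])
E
```

```text
strip row 166 246 304 [[-34.4, -22.7], [-34.3, 19.7]]
strip row 172 246 304 [[-30.1, -22.8], [-29.9, 19.7]]
strip row 178 247 304 [[-25.6, -22.1], [-25.5, 19.8]]
strip row 184 247 304 [[-21.2, -22.2], [-21.1, 19.9]]
base row 200 237 317 [[-29.7, -19.3], [-29.6, 19.3]]
base row 206 237 317 [[-26.7, -19.4], [-26.7, 19.4]]
base row 212 237 317 [[-23.7, -19.5], [-23.7, 19.5]]
255 [(150, [183, 177, 165]), (152, [162, 158, 147]), (154, [162, 157, 146]), (156, [184, 178, 166]), (158, [187, 182, 172]), (160, [181, 174, 164]), (162, [113, 136, 199]), (164, [73, 127, 216]), (166, [74, 125, 215]), (168, [76, 128, 216]), (170, [81, 133, 220]), (172, [81, 132, 220]), (174, [74, 129, 217]), (176, [79, 131, 219]), (178, [74, 128, 219]), (180, [77, 130, 219]), (182, [79, 132, 219]), (184, [82, 134, 220]), (186, [73, 126, 218]), (188, [79, 134, 222]), (190, [43, 72, 118]), (192, [29, 38, 47]), (194, [42, 65, 79]), (196, [42, 64, 80]), (198, [62, 90, 114]), (200, [98, 145, 178]), (202, [101, 160, 192]), (204, [96, 148, 185]), (206, [74, 110, 132]), (208, [68, 108, 131]), (210, [70, 107, 130]), (212, [
[... 860 characters left out ...]
3, 111, 102]), (156, [118, 115, 107]), (158, [117, 117, 108]), (160, [115, 115, 110]), (162, [86, 122, 196]), (164, [79, 132, 222]), (166, [80, 131, 219]), (168, [75, 128, 216]), (170, [80, 132, 219]), (172, [79, 131, 219]), (174, [77, 129, 218]), (176, [76, 129, 216]), (178, [74, 127, 215]), (180, [72, 130, 217]), (182, [78, 129, 217]), (184, [76, 132, 219]), (186, [76, 129, 212]), (188, [77, 130, 218]), (190, [32, 67, 113]), (192, [32, 51, 54]), (194, [44, 69, 85]), (196, [48, 72, 88]), (198, [56, 89, 112]), (200, [95, 147, 177]), (202, [101, 157, 191]), (204, [105, 159, 197]), (206, [107, 166, 201]), (208, [106, 164, 199]), (210, [99, 161, 196]), (212, [63, 97, 128]), (214, [22, 49, 73])]
```

View pics/dz.png

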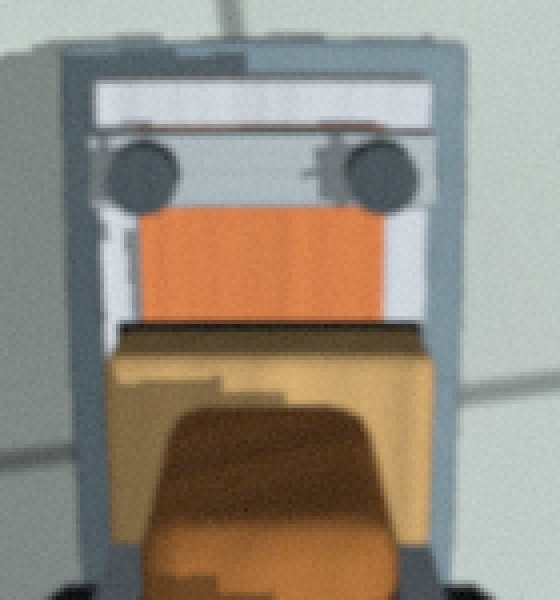

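>>> drive_tool --commands "1 0.5 -0.033 0.025 0;1 1 -0.033 0.025 0;1 1.3 -0.033 0.025 0;1 1.4 -0.033 0.025 0;1 1.4 -0.033 0.025 0;1 1.4 -0.033 0.025 0" --newtons 20

```text
t: 4.95
tool_pos: [0.5318, 0.044, 0.101]
tool_rot: [0.116, 1.567, -0.116]
contact_force: [-0.8, -0.2, -1.0]
opening: 0.0235
```

```bash
python3 snap.py e wrist; python3 - <<'E'
from h import *
im,d,K,T=load("wrist","e");cv2.imwrite("pics/ez.png",cv2.resize(im[110:270,210:350],None,fx=4,fy=4,interpolation=0)[:600])
E
```

```text
t 4.95 pos [0.5318 0.044  0.101 ] q [-0.06 -0.05  1.94  0.    1.25 -1.48] open 0.02354992882040413 F [-0.8  -0.19 -1.03]
R [[0.0, 0.147, 0.989], [0.0, 0.989, -0.147], [-1.0, 0.0, 0.0]] psi 81.54518500175375
```

View pics/ez.png

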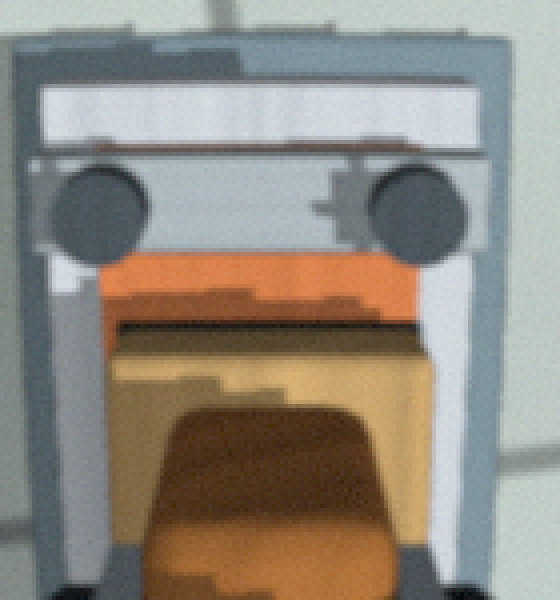

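>>> drive_tool --commands "1 0 -0.04 0 0;1 0 -0.04 0 0;1 0 -0.04 0 0"

```text
t: 5.25
tool_pos: [0.532, 0.0418, 0.1015]
tool_rot: [0.117, 1.566, -0.117]
contact_force: [0.3, -0.3, -1.9]
opening: 0.0237
```

```bash
python3 snap.py f wrist; python3 - <<'E'
from h import *
im,d,K,T=load("wrist","f");cv2.imwrite("pics/fz.png",cv2.resize(im[110:270,210:350],None,fx=4,fy=4,interpolation=0)[:600])
hsv=cv2.cvtColor(im,cv2.COLOR_BGR2HSV)
for r in (175,177,180):
    c=np.nonzero((hsv[r,:,1]>150)&(hsv[r,:,0]<14))[0];c=c[(c>220)&(c<330)];print(r,c.min(),c.max())
for r in (194,196,204): 
    c=np.nonzero((hsv[r,:,1]>80)&(hsv[r,:,0]<28))[0];c=c[(c>220)&(c<335)];print(r,c.min(),c.max())
E
```

```text
t 5.25 pos [0.532  0.0418 0.1015] q [-0.06 -0.05  1.94  0.    1.25 -1.48] open 0.02365398519163407 F [ 0.3  -0.33 -1.86]
R [[0.002, 0.148, 0.989], [-0.0, 0.989, -0.148], [-1.0, 0.0, 0.002]] psi 81.48895454437422
175 244 314
177 240 316
180 240 316
194 241 317
196 240 316
204 237 317
```

View pics/fz.png

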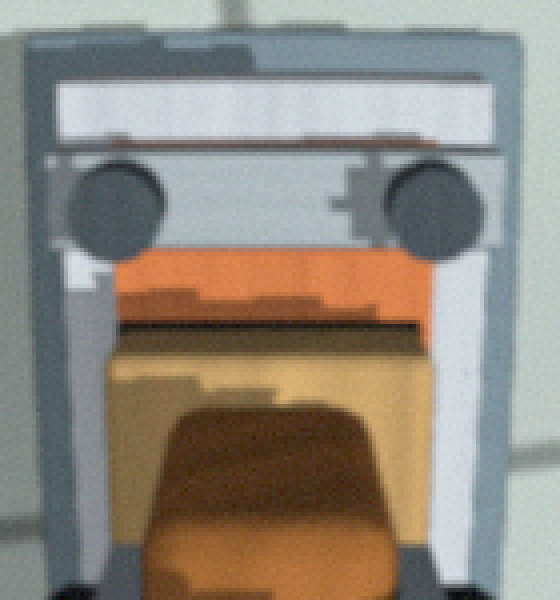

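>>> drive_tool --commands "1 0.05 0.015 0 0;1 0.1 0.015 0 0;1 0.13 0.015 0 0;1 0.15 0.015 0 0;1 0.17 0.015 0 0;1 0.17 0.015 0 0"

```text
t: 5.8
tool_pos: [0.5313, 0.0425, 0.0936]
tool_rot: [0.116, 1.568, -0.117]
contact_force: [-1.0, -0.3, -0.3]
opening: 0.0236
```

>>> drive_tool --commands "1 0.02 0 0 0;1 0.04 0 0 0;1 0.05 0 0 0;1 0.05 0 0 0"

```text
t: 6.13
tool_pos: [0.5315, 0.0426, 0.0919]
tool_rot: [0.117, 1.568, -0.116]
contact_force: [-0.8, 0.4, 1.3]
opening: 0.0238
```

```bash
python3 snap.py g wrist; python3 - <<'E'
from h import *
im,d,K,T=load("wrist","g");cv2.imwrite("pics/gz.png",cv2.resize(im[110:270,210:350],None,fx=4,fy=4,interpolation=0)[:600])
E
```

```text
t 6.1333 pos [0.5315 0.0426 0.0919] q [-0.06 -0.04  1.95  0.    1.23 -1.48] open 0.023754429366997187 F [-0.81  0.45  1.28]
R [[0.0, 0.148, 0.989], [0.0, 0.989, -0.148], [-1.0, 0.0, -0.0]] psi 81.49924131787907
```

View pics/gz.png

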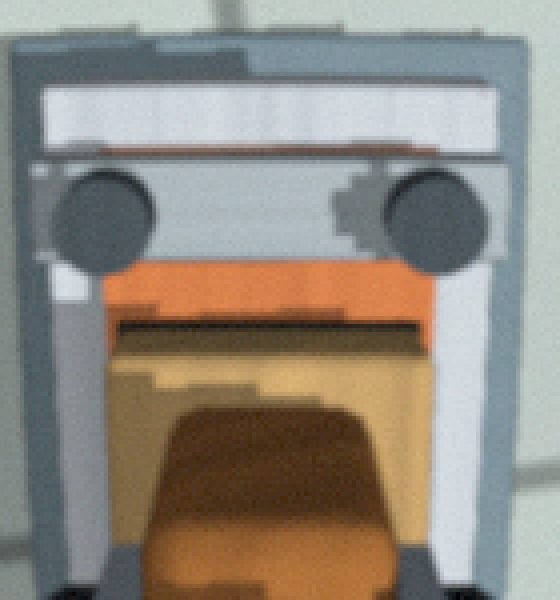

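>>> drive_tool --commands "0.3 0 0 0 0;0.3 0 0 0 0;0.3 0 0 0 0;0.3 0 0 0 0"

```text
t: 6.52
tool_pos: [0.5316, 0.0425, 0.0917]
tool_rot: [0.117, 1.567, -0.117]
contact_force: [0.5, 0.6, 0.5]
opening: 0.0298
```

```bash
python3 snap.py i wrist side; python3 - <<'E'
from h import *
im,d,K,T=load("wrist","i");a=cv2.resize(im[110:270,210:350],None,fx=3,fy=3,interpolation=0)
im,d,K,T=load("side","i");b=cv2.resize(im[160:280,180:320],None,fx=3,fy=3,interpolation=0)
cv2.imwrite("pics/iz.png",np.hstack([a[:360],b]))
E
```

```text
t 6.5167 pos [0.5316 0.0425 0.0917] q [-0.06 -0.04  1.95  0.    1.23 -1.48] open 0.029750992335037897 F [0.47 0.59 0.45]
R [[0.0, 0.148, 0.989], [-0.0, 0.989, -0.148], [-1.0, 0.0, 0.0]] psi 81.49760217368623
```

View pics/iz.png

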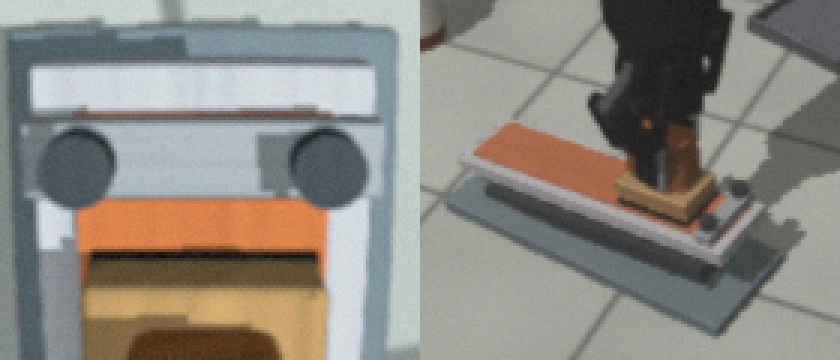

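>>> drive_tool --commands "1 0 0 0 0;1 0 0 0 0;1 0 0 0 0;1 0 0 0 0;1 0 0 0 0" --newtons 60

```text
t: 7.03
tool_pos: [0.5315, 0.0425, 0.0917]
tool_rot: [0.117, 1.568, -0.116]
contact_force: [0.1, 0.6, -0.0]
opening: 0.0234
```

>>> drive_tool --commands "1 0.03 0 0 0;1 0.06 0 0 0;1 0.09 0 0 0;1 0.12 0 0 0;1 0.135 0 0 0;1 0.135 0 0 0;1 0.135 0 0 0"

```text
t: 7.62
tool_pos: [0.5315, 0.0426, 0.0867]
tool_rot: [0.116, 1.568, -0.116]
contact_force: [-3.3, 0.1, 4.6]
opening: 0.0232
```

```bash
python3 snap.py j wrist side; python3 - <<'E'
from h import *
im,d,K,T=load("wrist","j");a=cv2.resize(im[110:270,210:350],None,fx=3,fy=3,interpolation=0)
im,d,K,T=load("side","j");b=cv2.resize(im[160:280,180:320],None,fx=3,fy=3,interpolation=0)
cv2.imwrite("pics/jz.png",np.hstack([a[:360],b]))
u=np.array([np.cos(np.radians(-8.4)),np.sin(np.radians(-8.4))])
for pre in "aij":
    im,d,K,T=load("side",pre);P=cloud(d,K,T);hsv=cv2.cvtColor(im,cv2.COLOR_BGR2HSV)
    m=(cv2.inRange(hsv,(3,130,60),(14,255,255))>0)&(P[...,0]>.6)&(P[...,0]<.69)&(P[...,1]>.0)&(P[...,1]<.06)&(P[...,2]>.03)
    q=P[m];h=q[:,2]-(.060-.0902*((q[:,:2]-[.5865,.035])@u));print(pre,len(q),np.median(h),h.mean(),h.std())
E
```

```text
t 7.6167 pos [0.5315 0.0426 0.0867] q [-0.06 -0.03  1.95  0.    1.22 -1.48] open 0.02317586222301442 F [-3.3   0.13  4.59]
R [[-0.0, 0.148, 0.989], [0.0, 0.989, -0.148], [-1.0, 0.0, -0.0]] psi 81.50155403571138
a 460 -7.807780650059826e-05 0.024982266424774514 0.0950498103749795
i 425 -0.0005740730127998736 -0.0005781497876312978 0.0010448240126554693
j 429 -0.005621705245027572 -0.005601641459652115 0.0010553842514933035
```

View pics/jz.png

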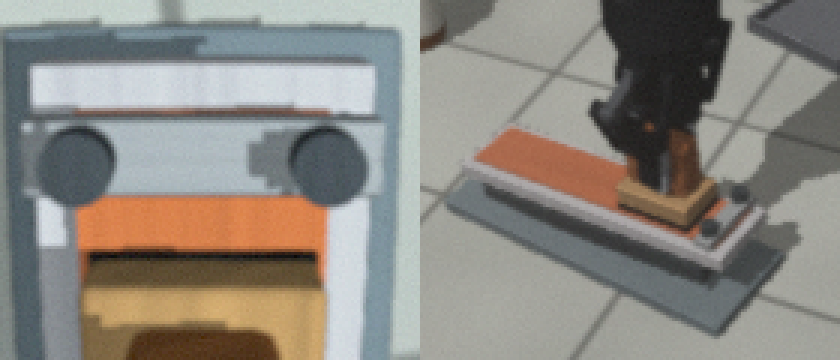

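>>> drive_tool --commands "1 0.012 0 0.05 0;1 0.02 0 0.13 0;1 0.028 0 0.22 0;1 0.037 0 0.32 0;1 0.046 0 0.42 0;1 0.055 0 0.52 0;1 0.064 0 0.62 0;1 0.073 0 0.72 0"

```text
t: 8.38
tool_pos: [0.5602, 0.0383, 0.0839]
tool_rot: [0.117, 1.568, -0.116]
contact_force: [-3.2, 0.8, 5.7]
opening: 0.0237
```

```bash
cat > bed.py <<'E'
import sys
from station import ctrl
from h import *
u=np.array([np.cos(np.radians(-8.4)),np.sin(np.radians(-8.4))])
K=ctrl.camera_info("side")
o=ctrl.get_obs();e=(o["tool_pos"][:2]-[.5865,.035]);im,d=ctrl.get_image("side");T=K["T"];K=K["K"]
P=cloud(d,K,T);hsv=cv2.cvtColor(im,cv2.COLOR_BGR2HSV);w=P[...,:2]-[.5865,.035]
a=w@u;b=w@np.array([-u[1],u[0]]);h=P[...,2]-(.060-.0902*a)
m=(cv2.inRange(hsv,(3,130,60),(14,255,255))>0)&(abs(b)<.025)&(abs(a)<.115)&(h<.01)&(h>-.02)
print("t",o["t"],"pos",np.round(o["tool_pos"],4),"along",e@u,"across",e@[-u[1],u[0]],"tcp over plane",o["tool_pos"][2]-(.06-.0902*(e@u)),"F",np.round(o["contact_force"],1))
for lo,hi in [(-.1,0),(0,.1)]:
    s=m&(a>lo)&(a<hi);print(lo,s.sum(),np.median(h[s])*1e3 if s.sum() else None)
p=sys.argv[1];cv2.imwrite(f"pics/{p}.png",cv2.resize(im[150:280,180:320],None,fx=4,fy=4,interpolation=0))
E
python3 bed.py k
```

```text
t 8.3833 pos [0.5602 0.0383 0.0839] along -0.026464006713524564 across -0.0005227120469791188 tcp over plane 0.021540942985603773 F [-3.2  0.8  5.7]
-0.1 192 -5.836652885295175
0 398 -5.753621071258951
```

>>> drive_tool --commands "1 0.01 0 0.09 0;1 0.019 0 0.19 0;1 0.028 0 0.29 0;1 0.037 0 0.39 0;1 0.046 0 0.49 0;1 0.055 0 0.59 0;1 0.064 0 0.69 0;1 0.074 0 0.8 0"

```text
t: 9.1
tool_pos: [0.5918, 0.0336, 0.081]
tool_rot: [0.117, 1.568, -0.116]
contact_force: [-3.4, 0.6, 5.3]
opening: 0.0233
```

```bash
python3 bed.py l
```

```text
t 9.1 pos [0.5918 0.0336 0.081 ] along 0.005490329708639638 across -0.000560826781252647 tcp over plane 0.02149449364728199 F [-3.4  0.6  5.3]
-0.1 369 -5.947163031722838
0 234 -6.053881936806158
```

>>> drive_tool --commands "1 0.009 0 0.1 0;1 0.018 0 0.2 0;1 0.027 0 0.3 0;1 0.036 0 0.4 0;1 0.045 0 0.5 0;1 0.054 0 0.6 0;1 0.063 0 0.7 0;1 0.072 0 0.8 0"

```text
t: 9.82
tool_pos: [0.6235, 0.0289, 0.0781]
tool_rot: [0.117, 1.568, -0.116]
contact_force: [-2.7, 1.1, 5.3]
opening: 0.0234
```

```bash
python3 bed.py m
```

```text
t 9.8167 pos [0.6235 0.0289 0.0781] along 0.03753179681865708 across -0.0006448727963745239 tcp over plane 0.021522811340312913 F [-2.7  1.1  5.3]
-0.1 488 -6.002721730833181
0 128 -5.655828209768364
```

View pics/m.png

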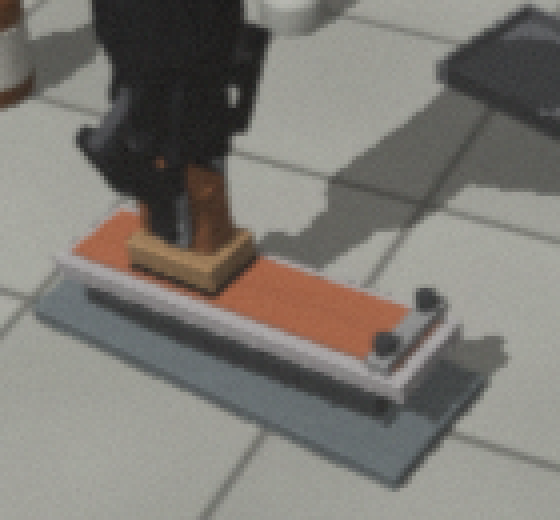

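>>> drive_tool --commands "1 0.009 0 0.1 0;1 0.018 0 0.2 0;1 0.027 0 0.3 0;1 0.036 0 0.4 0;1 0.045 0 0.5 0;1 0.054 0 0.6 0;1 0.063 0 0.7 0;1 0.072 0 0.8 0"

```text
t: 10.53
tool_pos: [0.6552, 0.0242, 0.0753]
tool_rot: [0.117, 1.568, -0.116]
contact_force: [-2.9, 1.3, 4.4]
opening: 0.0234
```

```bash
python3 bed.py n; python3 snap.py n scene; python3 - <<'E'
from h import *
im,d,K,T=load("scene","n");cv2.imwrite("pics/nz.png",cv2.resize(im[195:295,260:340],None,fx=6,fy=6,interpolation=0))
E
```

```text
t 10.5333 pos [0.6552 0.0242 0.0753] along 0.0695336233448083 across -0.0006799275150908994 tcp over plane 0.021585607662750375 F [-2.9  1.3  4.4]
-0.1 496 -5.91182010937328
0 209 -5.929180910338491
t 10.5833 pos [0.6558 0.024  0.0753] q [-0.08  0.26  1.65  0.    1.23 -1.5 ] open 0.023050149049661055 F [-1.11  0.05  4.3 ]
R [[0.001, 0.148, 0.989], [0.0, 0.989, -0.148], [-1.0, 0.0, 0.001]] psi 81.49806582865374
```

View pics/nz.png

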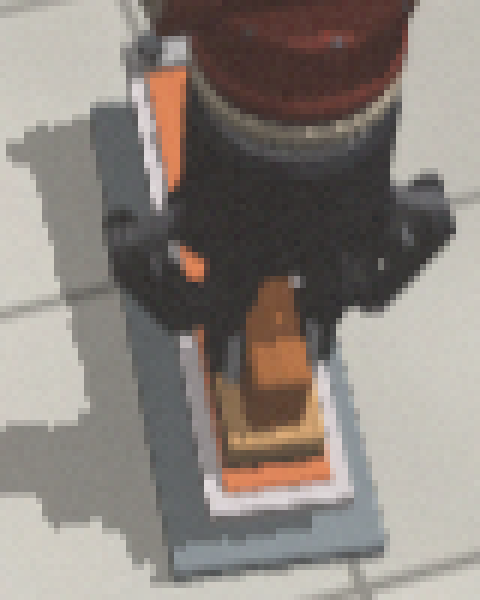

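View pics/n.png

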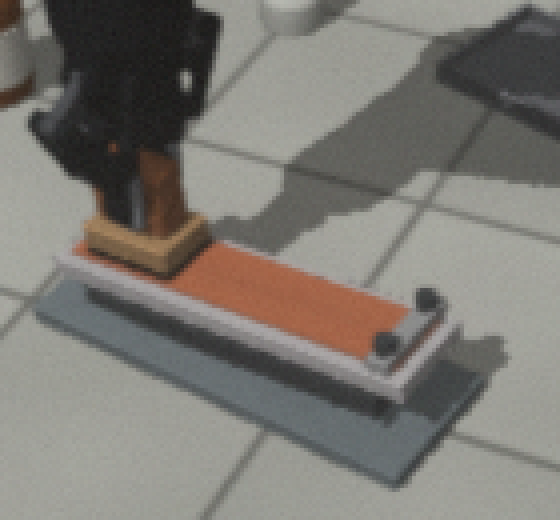

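```bash
python3 - <<'E'
from h import *
im,d,K,T=load("scene","n");u=np.array([np.cos(np.radians(-8.4)),np.sin(np.radians(-8.4))])
for col in (302,305,308,311):
    print(col,[(r,im[r,col].tolist()) for r in range(266,280)])
r=rays([[305.8,271],[305.8,272],[305.8,276],[305.8,277]],K,T);o=T[:3,3];mid=np.array([.5865,.035]);s=-.0902*u;c0=.054-s@mid
t=(c0+s@o[:2]-o[2])/(r[:,2]-r[:,:2]@s);p=o+r*t[:,None];print((p[:,:2]-mid)@u)
E
```

```text
302 [(266, [62, 79, 104]), (267, [94, 130, 166]), (268, [110, 155, 198]), (269, [90, 123, 157]), (270, [67, 84, 104]), (271, [63, 74, 88]), (272, [58, 67, 84]), (273, [76, 104, 174]), (274, [93, 135, 224]), (275, [90, 130, 213]), (276, [109, 128, 181]), (277, [173, 175, 190]), (278, [211, 209, 218]), (279, [180, 179, 185])]
305 [(266, [76, 101, 134]), (267, [102, 142, 183]), (268, [105, 149, 191]), (269, [80, 104, 134]), (270, [68, 86, 103]), (271, [61, 72, 84]), (272, [74, 101, 165]), (273, [92, 134, 221]), (274, [92, 134, 222]), (275, [86, 122, 200]), (276, [156, 165, 193]), (277, [207, 208, 214]), (278, [214, 213, 220]), (279, [172, 170, 177])]
308 [(266, [95, 139, 180]), (267, [116, 166, 213]), (268, [93, 131, 168]), (269, [71, 90, 109]), (270, [66, 79, 96]), (271, [56, 70, 82]), (272, [77, 106, 171]), (273, [89, 136, 222]), (274, [91, 134, 222]), (275, [94, 122, 187]), (276, [160, 165, 177]), (277, [211, 208, 216]), (278, [197, 195, 203]), (279, [150, 151, 156])]
311 [(266, [117, 165, 214]), (267, [111, 157, 200]), (268, [86, 122, 153]), (269, [70, 90, 108]), (270, [63, 78, 88]), (271, [67, 89, 133]), (272, [87, 125, 205]), (273, [93, 138, 225]), (274, [91, 130, 216]), (275, [133, 147, 192]), (276, [191, 193, 204]), (277, [208, 207, 217]), (278, [170, 171, 176]), (279, [108, 107, 112])]
[0.09760765 0.10023231 0.11065227 0.11323776]
```

>>> drive_tool --commands "1 0.006 0 0.06 0;1 0.012 0 0.13 0;1 0.017 0 0.19 0;1 0.017 0 0.19 0;1 0.017 0 0.19 0"

```text
t: 11.05
tool_pos: [0.6631, 0.023, 0.0748]
tool_rot: [0.116, 1.566, -0.116]
contact_force: [-1.7, 1.4, 5.8]
opening: 0.0234
```

```bash
python3 bed.py o; python3 snap.py o scene; python3 - <<'E'
from h import *
im,d,K,T=load("scene","o");cv2.imwrite("pics/oz.png",cv2.resize(im[195:295,260:340],None,fx=6,fy=6,interpolation=0))
for col in (305,308): print(col,[(r,im[r,col].tolist()) for r in range(268,280)])
E
```

```text
t 11.05 pos [0.6631 0.023  0.0748] along 0.07749351969699066 across -0.0007083809886313347 tcp over plane 0.02179364926658229 F [-1.7  1.4  5.8]
-0.1 484 -5.5803340072680605
0 244 -5.610353733463958
t 11.1 pos [0.663  0.023  0.0748] q [-0.08  0.28  1.64  0.    1.23 -1.5 ] open 0.0237665800858117 F [-1.4   0.39  4.26]
R [[0.001, 0.148, 0.989], [-0.0, 0.989, -0.148], [-1.0, 0.0, 0.001]] psi 81.50117489183084
305 [(268, [61, 80, 105]), (269, [95, 133, 171]), (270, [114, 164, 212]), (271, [97, 137, 178]), (272, [71, 94, 114]), (273, [62, 78, 94]), (274, [60, 73, 86]), (275, [68, 88, 132]), (276, [160, 167, 194]), (277, [206, 206, 213]), (278, [212, 213, 217]), (279, [172, 170, 177])]
308 [(268, [79, 109, 143]), (269, [107, 153, 198]), (270, [118, 167, 213]), (271, [91, 132, 168]), (272, [66, 87, 105]), (273, [61, 73, 86]), (274, [59, 66, 80]), (275, [79, 89, 109]), (276, [163, 165, 177]), (277, [207, 206, 215]), (278, [197, 194, 201]), (279, [147, 146, 151])]
```

View pics/oz.png

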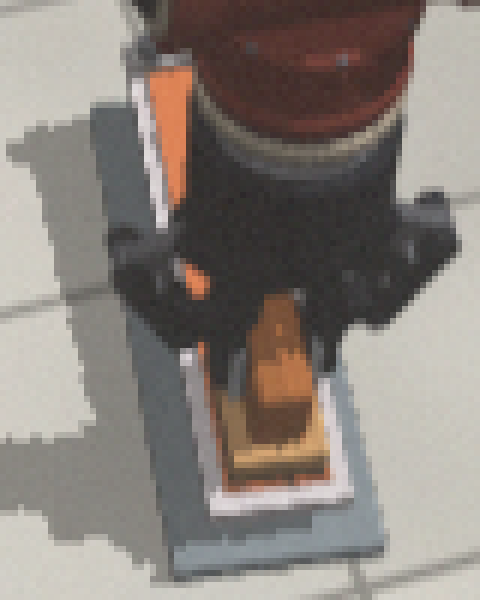

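>>> drive_tool --commands "1 -0.1 0 0 0;1 -0.4 0 0 0;1 -1 0 0 0;1 -1.8 0 0 0;1 -2.6 0 0 0;1 -3 -0.6 -0.2 0.3;1 -3 -1.3 -0.4 0.6;1 -3 -2.1 -0.6 1"

```text
t: 11.82
tool_pos: [0.6267, -0.0566, 0.1965]
tool_rot: [0.184, 1.559, -0.184]
contact_force: [-0.5, -0.1, -2.2]
opening: 0.0233
```

>>> drive_tool --commands "1 0 -0.9 -0.2 0.2;1 0 -1.8 -0.4 0.4;1 0 -2.7 -0.6 0.6;1 0 -3.5 -0.8 0.6;1 0 -4.3 -1 0.6;1 0 -5 -1.2 0.6;1 0 -5.6 -1.3 0.6;1 0 -5.6 -1.3 0.6"

```text
t: 12.48
tool_pos: [0.5212, -0.2657, 0.1938]
tool_rot: [0.228, 1.56, -0.231]
contact_force: [-0.1, 0.5, -1.3]
opening: 0.0231
```

```bash
python3 snap.py p wrist side scene
```

```text
t 12.4833 pos [ 0.5212 -0.2657  0.1938] q [-0.6  -0.02  1.75 -0.    1.41 -1.88] open 0.02314029291100409 F [-0.08  0.48 -1.28]
R [[-0.001, 0.288, 0.957], [-0.001, 0.957, -0.288], [-1.0, -0.002, -0.001]] psi 73.23548722532162
```

View pics/p_wrist.png

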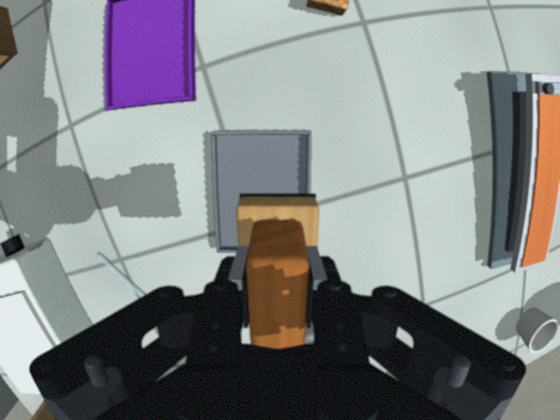

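View pics/p_scene.png

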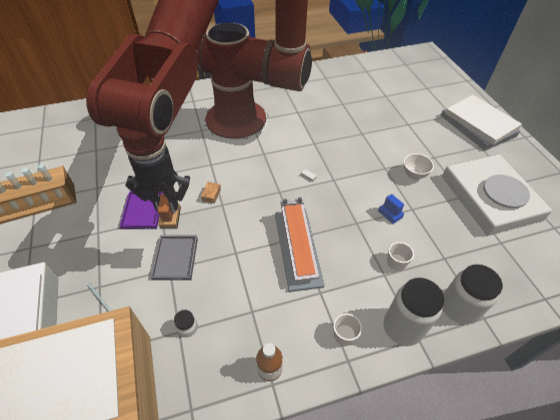

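```bash
python3 - <<'E'
from h import *
im,d,K,T=load("wrist","p");p=fonz([[211,131],[311,131],[217,251]],.016,K,T)*1e3;print(p)
e=p[1]-p[0];print(np.linalg.norm(e[:2]),np.degrees(np.arctan2(e[1],e[0])));f=p[2]-p[0];print(np.linalg.norm(f[:2]),np.degrees(np.arctan2(f[1],f[0])))
print((p[0]+p[1])/2+65*np.array([np.cos(np.radians(-16.5)),np.sin(np.radians(-16.5)),0]))
E
```

```text
[[ 447.26839212 -312.43356259   16.        ]
 [ 476.44916316 -217.98138527   16.        ]
 [ 569.60533296 -348.68436386   16.        ]]
98.8571251807782 72.83159300340952
127.59485760743038 -16.505574992109295
[ 524.18206041 -283.66847134   16.        ]
```

>>> drive_tool --commands "1 0.5 -0.2 0.1 0;1 1.2 -0.41 0.2 0;1 2 -0.41 0.2 0;1 2.7 -0.41 0.2 0;1 3.2 -0.41 0.2 0;1 3.5 -0.41 0.2 0;1 3.5 -0.41 0.2 0;1 3.5 -0.41 0.2 0"

```text
t: 13.3
tool_pos: [0.5268, -0.2794, 0.054]
tool_rot: [0.225, 1.56, -0.225]
contact_force: [0.7, 0.0, -0.9]
opening: 0.0235
```

```bash
python3 snap.py r wrist side
```

```text
t 13.3 pos [ 0.5268 -0.2794  0.054 ] q [-0.61  0.16  1.81  0.    1.17 -1.9 ] open 0.023507961920042 F [ 0.71  0.05 -0.88]
R [[-0.0, 0.283, 0.959], [0.0, 0.959, -0.283], [-1.0, 0.0, -0.001]] psi 73.56691184065537
```

View pics/r_wrist.png

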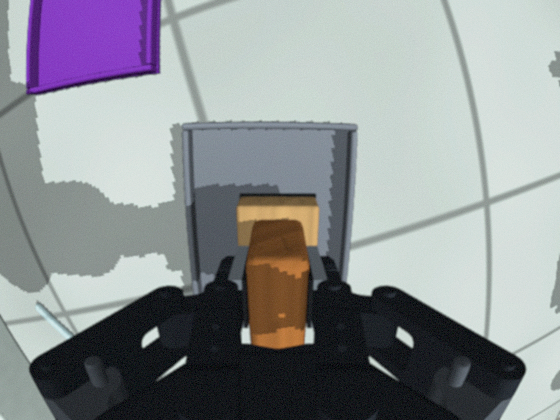

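>>> drive_tool --commands "1 0.1 -0.12 -0.03 0;1 0.2 -0.12 -0.03 0;1 0.3 -0.12 -0.03 0;1 0.38 -0.12 -0.03 0;1 0.44 -0.12 -0.03 0;1 0.48 -0.12 -0.03 0;1 0.48 -0.12 -0.03 0"

```text
t: 13.98
tool_pos: [0.5237, -0.2843, 0.0343]
tool_rot: [0.226, 1.56, -0.226]
contact_force: [0.4, 0.2, -0.5]
opening: 0.0235
```

>>> drive_tool --commands "1 0.02 0 0 0;1 0.04 0 0 0;1 0.06 0 0 0;1 0.07 0 0 0;1 0.07 0 0 0"

```text
t: 14.4
tool_pos: [0.5241, -0.2846, 0.0339]
tool_rot: [0.226, 1.56, -0.226]
contact_force: [-5.5, 2.8, 9.3]
opening: 0.0232
```

>>> drive_tool --commands "1 -0.01 0 0 0;1 -0.02 0 0 0;0.4 -0.02 0 0 0;0.3 -0.02 0 0 0;0 -0.02 0 0 0;0 -0.02 0 0 0;0 -0.02 0 0 0" --newtons 20

```text
t: 14.98
tool_pos: [0.5239, -0.2845, 0.0326]
tool_rot: [0.226, 1.559, -0.226]
contact_force: [0.5, 0.4, 0.1]
opening: 0.0426
```

>>> drive_tool --commands "0 -0.2 0 0 0;0 -0.5 0 0 0;0 -1.2 0 0 0;0 -2 0 0 0;0 -2.8 0 0 0;0 -3.6 0 0 0;0 -4 0 0 0;0 -4 0 0 0"

```text
t: 15.65
tool_pos: [0.5267, -0.2864, 0.2007]
tool_rot: [0.221, 1.548, -0.23]
contact_force: [0.2, -0.6, 0.8]
opening: 0.0426
```

```bash
python3 snap.py s wrist side scene;python3 bed.py s2|tail -2; python3 - <<'E'
from h import *
im,d,K,T=load("side","s");cv2.imwrite("pics/sz.png",cv2.resize(im[120:200,270:370],None,fx=6,fy=6,interpolation=0))
P=cloud(d,K,T)
for lo,hi,n in [(.055,.075,"rib"),(.02,.028,"base top")]:
    m=(abs(P[...,0]-.524)<.05)&(abs(P[...,1]+.284)<.05)&(P[...,2]>lo)&(P[...,2]<hi)&(d>0);q=P[m];prect(q,n);print(np.median(q[:,2]))
E
```

```text
t 15.65 pos [ 0.5267 -0.2864  0.2007] q [-0.62  0.01  1.71  0.    1.41 -1.91] open 0.0426342116918929 F [ 0.17 -0.61  0.77]
R [[0.01, 0.284, 0.959], [-0.007, 0.959, -0.284], [-1.0, -0.004, 0.011]] psi 73.50453545853698
-0.1 479 -0.02327542566871177
0 480 -0.05419903441605811
rib c [ 522.1 -284.5] size [27.9 52.7] ang 68.5
0.06432993711094404
base top c [ 524.3 -282.8] size [43.2 62.1] ang 77.3
0.023743061104204655
```

View pics/s_wrist.png

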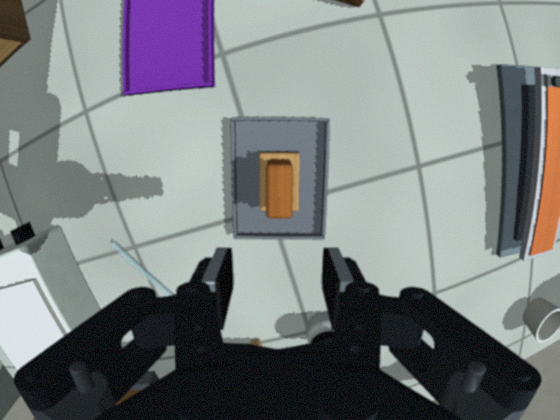

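View pics/sz.png

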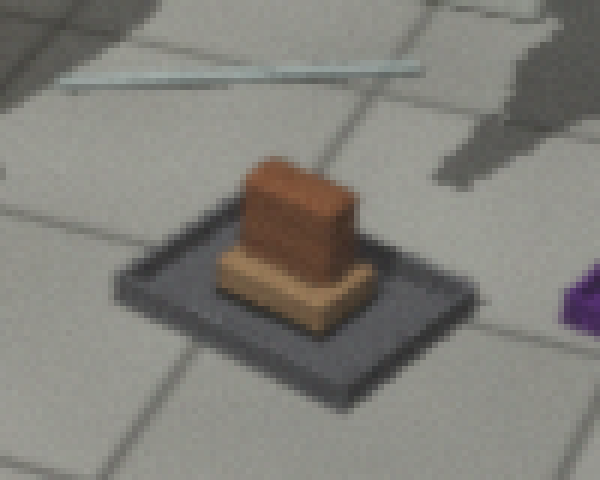

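View pics/s_scene.png

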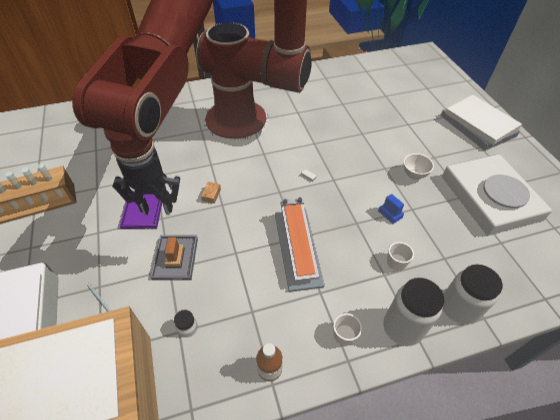

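>>> drive_tool --commands "0 0 0 0 0;0 0 0 0 0;0 0 0 0 0"

```text
t: 16.1
tool_pos: [0.5234, -0.2841, 0.1913]
tool_rot: [0.227, 1.561, -0.225]
contact_force: [-0.3, 0.1, -0.2]
opening: 0.0426
```

```bash
python3 -c "
from station import ctrl
print(ctrl.get_obs()['t'],ctrl.finish_job())"
```

```text
the job is handed in; nothing more can be done
16.1 None
```

The sanding block was drawn along the whole strip and now stands flat in the grey tray. I handed the job in at 16.1 s, and no verdict was reported.

- **Start of the stroke:** I took the block by its rib and set it centred on the strip, square to within about 1°, roughly 8–9 mm from the clamp bar. Because the gripper cannot tilt, I opened it briefly there so the block could settle flat on the slope, then gripped it again. The block never left the strip.
- **Stroke:** I drew it to about 1–2 mm from the free end without lifting. The side camera was read at five stops between moves and showed the bed 5.6–6.1 mm down each time. It was not read while the block was moving. The wrist carried about 4–6 N throughout.
- **Tray:** The block touched the tray floor with about 9 N just before I let go. The final pictures show it flat and within about 2 mm of the tray's centre. The base top measured 23.7 mm high against the expected 24 mm. The gripper is clear of everything, and the bed has come back up to within 0.1 mm.
- **Other things on the bench:** By eye in the last overview picture, the blue look-alike, the purple tray and the bystanders are where they were; I did not measure them.

**Disagreements:** The three cameras differed by 2–3 mm on where the strip lies. I went by the wrist view, which shows block and strip together. On the way down to the tray the measured position was about 5 mm off target, and I corrected it before touching down.

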